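# Inch the spinning lathe: extractor on, enable, hold to run

### The arm

A 6-joint arm with a two-finger parallel gripper is mounted at the origin on the work surface. World frame = base frame: x ahead of the robot, y to its left, z up, the work surface at z = 0. Lengths are in m, angles in rad, forces in N, time in s.
With the tool pointing down it reaches from about 0.2 to 0.875 m from the base axis. Payload 3.4 kg.
Tool frame: the origin (TCP) lies at the very end of the fingers, on their centre line; the grasp point (between the pads) lies ctrl.grip_point_offset behind it (ctrl.grip_point_offset is the distance from the TCP to the grasp point, in m); z points along the fingers, y is the line along which they close (so a half turn about z gives the same grasp; the last joint's range is limited). The gripper opens to 94 mm and grips with 3 to 60 N. Pads are 16 mm wide; open, the fingers measure 119 mm over their backs; the gripper's body (75 mm by 177 mm) begins 78 mm behind the grasp point.
Start: joints at [-1.401, 0.276, 1.505, -0, 1.361, -0.121], TCP at [0.165, -0.551, 0.205] pointing down, gripper open.
Joint ranges: [-2.89, 2.89], [-0.75, 2.08], [0.22, 2.7], [-1.18, 4.32], [0.11, 2.71], [-2.7, 2.7]. Speed limits (rad/s): [2.57, 2.57, 3.14, 3.14, 3.14, 3.14].

### API

Orientations are given as a rotation vector (axis times angle).
In Python, from cell import ctrl gives the robot as it stands. The module is installed in compiled form; this text tells all that it offers.
- The arm moves only by the tool move_arm, never from a script. Its argument "increments" is a list of rows, each a list of 7 numbers: the turn, a rotation vector about the tool's x, y, z in rad, then the shift along the tool's x, y, z in m, then the opening, from 0 (shut) to 1 (fully open). A call has exactly 5 rows; each row shifts and turns the commanded pose from where the row before left it, along the tool's axes as they then stand; what a row does not reach is not made up. A row lasts 1/10 s, in which the tool goes at most 50 mm and 8.59 degrees, less where a joint would pass 70% of its speed; a pose out of reach is approached as far as the arm can. A call with a gripper value outside its range is refused whole. The fingers move at their own pace and stop on an object; "squeeze" is the grip in N (left out, the last holds). Time passes only in rows, so rows that do not move let the fingers close, or fill a call up. It gives the time, the measured TCP pose, the force, the opening and the grip force at its end, in the units of the state.
- ctrl.observe(): the state, without advancing time (a new reading comes with each control period).
- ctrl.camera(name): name is "side" or "top" or "wrist"; returns the picture (420x560x3 uint8, red, green, blue); there is no depth.
- ctrl.get_calibration(name): a dict with "camera_matrix" (3x3 intrinsics, pixels), "R" (3x3) and "t" (3): a world point X has camera coordinates R X + t. Camera axes: x right, y down, z forward; pixel columns grow to the right and rows downward; lengths in m; the calibration is good to about 2 mm. A picture is of the moment at which its call begins: read the wrist's pose just before it. get_calibration takes no time and is no camera call; for the wrist camera it gives the pose at the moment of the call.
- ctrl.job_done(): hands the job in; it is judged then, once.
The state is a dict: "t": time; "q": joint angles; "qd": joint speeds; "joint_efforts": joint torques, N m; "eef_pos": TCP position; "ee_rot": TCP orientation; "contact_force": force on the tool from outside, world axes, zero at the start; "moment": the same for the moment, N m; "width": finger opening in m; "grip_force": force on a finger pad.
Only numpy, scipy, OpenCV 4.12 (cv2) and the standard library are available. Lean on these libraries where they do the work, as an engineer would, in place of code of your own. Each camera call takes 0.05 s, during which the arm holds its last target. There are 200 camera calls.

### The job

Get the spinning lathe inching: first press down the white half of the rocker on the loose orange switch box so that it tips fully over to on, then push the yellow button on the blue console fully in so that it stays in, and then press the green button fully in and keep it held down: the program finishes while holding it. Only press: do not lift the switch box or push it along the bench, do not press the red or the white button, and leave the other things on the bench and console where they stand.

Things in the scene. Friction and masses are not known exactly. Their poses are not given: they have to be found in the camera images.
- console: blue control console with a grey top, 180 mm (x) by 270 mm (y) by 70 mm high, fixed to the bench. Origin at the centre of its underside. Four push buttons stand in a row on its top, 30 mm towards its own -x side and 58 mm apart along its y; which button is in which place varies.
- enable (a joint): yellow, 30 mm push button on the console's top in a black collar 12 mm high;  0 = out, 0.008 m = fully in. It has no spring: about 3 N moves it, and it stays where it is pushed to.
- enable_top (a point): centre of the top face of the yellow button (moves with it); 92 mm above the bench when fully out. Fully in, it is 2 mm above its collar.
- run (a joint): green, 30 mm push button on the console's top in a black collar 12 mm high;  0 = out, 0.008 m = fully in. Hold-to-run: a spring pushes it back out when let go; it takes 1.5 N to start and 5 N fully in.
- run_top (a point): centre of the top face of the green button (moves with it); 92 mm above the bench when fully out, 2 mm above its collar when fully in.
- stop (a joint): red, 38 mm push button on the console's top in a black collar 12 mm high;  0 = out, 0.008 m = fully in. Sprung. The stop button.
- stop_top (a point): centre of the top face of the red button
- lamp (a joint): white, 30 mm push button on the console's top in a black collar 12 mm high;  0 = out, 0.008 m = fully in. Sprung. The work lamp's button.
- lamp_top (a point): centre of the top face of the white button
- switchbox: orange cordless switch box of the dust extractor, 140 mm (x) by 100 mm (y) by 45 mm high, about 0.8 kg, standing loose on the bench. Origin at the centre of its underside, z up. The rocker is on its top; the rocker's white half is on the box's +x side.
- rocker (a joint): rocker, a flat plate 80 mm along the box's x, 44 mm along its y and 6 mm thick, hinged across its middle along the box's y, with the hinge 57 mm above the bench. One half is white, the other black. 0 = off (plate leans 0.2 rad, white half up), 0.4 rad = fully on (leans 0.2 rad the other way, white half down). It has no spring: 1.5 to 3.5 N on the white half turns it, and it stays where it is left.
- rocker_white (a point): point on the upper face of the rocker's white half, 27 mm from the hinge (moves with it); about 65 mm above the bench when off, 55 mm when fully on
- bowl: small copper bowl, 60 mm across, 30 mm high, standing on the console's top behind the buttons. Loose bystander. Origin at the centre of its underside.
- former: dark wooden turned former, 68 mm across, 80 mm high, standing on the bench in front of the console. Loose bystander. Origin at the centre of its underside.
- cup: brass cup, 60 mm across, 60 mm high, on the bench behind the switch box. Loose bystander. Origin at the centre of its underside.
- mug: white mug, 76 mm across, 90 mm high, on the bench far right. Loose bystander. Origin at the centre of its underside.
- tin: blue-banded tin, 70 mm across, 90 mm high, on the bench at the back left. Loose bystander. Origin at the centre of its underside.
- hammer: hammer lying on the bench at the left. Loose bystander. Origin at its lowest level, amid its length.
- wrench: wrench lying on the bench at the right. Loose bystander. Origin at its lowest level, amid its length.
There are look-alikes about, which are no part of the job. Of the things shaped like the switchbox, the orange one is meant.

How it is judged:
By the outcome, as a careful person would: the job done as asked, in the order asked, and still so for the second after the job is handed in, while the arm keeps its last pose, push and grip.
It also fails if it takes over 42 s, if anything falls off the work surface, if the arm or the gripper's body presses on something with over 40 N, if the wrist force passes 120 N, or if a joint passes its speed limit or range.

## Working session

There is one attempt and no reset: what is moved stays moved. The work goes in short steps, Python scripts to look and compute and a tool call to move; the robot and the scene stay as the last step left them, time stands still between calls to the robot, and variables do not carry over. Pictures are saved under pics/ and viewed, at most 10 in all, crops included, and the job is handed in when it is done.

Besides the shell and the picture viewer there is one more tool, called after ">>>" as a command line: name --pt "numbers of a row" for each row, then --argument value for the rest. move_arm: Moves the arm, as the interface text tells. Its arguments: {"type":"object","properties":{"increments":{"type":"array","items":{"type":"array","items":{"type":"number"}}},"squeeze":{"type":"number"}},"required":["increments"]}

```bash
mkdir -p pics
cat > h.py <<'E'
import numpy as np, cv2
from cell import ctrl
def cal(n):
    c=ctrl.get_calibration(n); return np.array(c["camera_matrix"]),np.array(c["R"]),np.array(c["t"])
def ray(n,uv,z):
    K,R,t=cal(n); d=R.T@np.linalg.inv(K)@np.array([uv[0],uv[1],1.]); o=-R.T@t
    return o+d*(z-o[2])/d[2]
def proj(n,X):
    K,R,t=cal(n); p=K@(R@np.array(X)+t); return p[:2]/p[2]
E
python3 - <<'E'
from h import *
s=ctrl.observe(); print({k:np.round(v,3) for k,v in s.items()}, ctrl.grip_point_offset)
for n in("top","side"):
    im=ctrl.camera(n); cv2.imwrite(f"pics/{n}0.png",im[:,:,::-1]); np.save(n+"0.npy",im)
    K,R,t=cal(n); print(n,np.round(-R.T@t,3),np.round(R,2).tolist())
E
```

```text
{'t': np.float64(0.0), 'q': array([-1.401,  0.277,  1.506, -0.   ,  1.361, -0.121]), 'qd': array([ 0.   ,  0.   ,  0.001, -0.   , -0.   ,  0.   ]), 'joint_efforts': array([ 2.0000e-03, -4.0458e+01, -2.3723e+01,  7.1000e-02,  3.5000e-02,
       -0.0000e+00]), 'eef_pos': array([ 0.165, -0.55 ,  0.205]), 'ee_rot': array([-3.107, -0.455,  0.   ]), 'contact_force': array([ 0.116, -0.476, -0.003]), 'moment': array([-0.007, -0.043, -0.002]), 'grip_force': np.float64(0.0), 'width': np.float64(0.094)} 0.0188
top [0.332 0.011 1.369] [[0.03, -1.0, -0.0], [-0.99, -0.03, -0.1], [0.1, 0.0, -1.0]]
side [-0.17  -1.008  1.008] [[0.84, -0.54, -0.02], [-0.33, -0.5, -0.8], [0.42, 0.68, -0.6]]
```

View pics/top0.png

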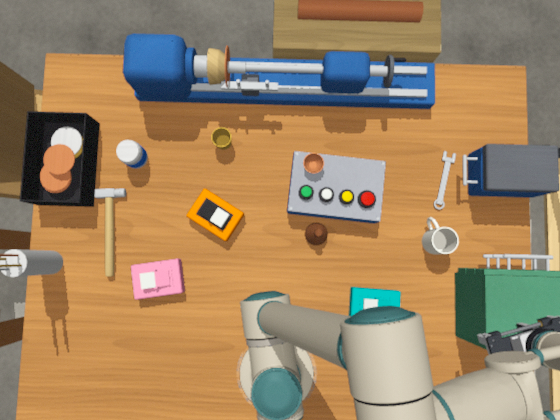

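View pics/side0.png

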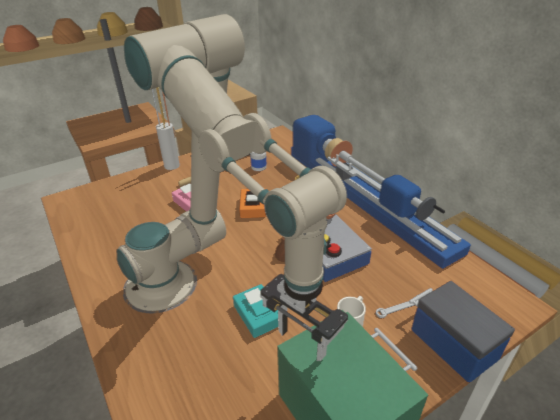

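The top view shows three rocker boxes: orange at (216,214), pink at (157,279) and teal at (374,300). I choose the orange one by its colour. The console buttons at row ~195 are green (306,192), white (327,194), yellow (347,197) and red (368,198). The former is at (316,233), the bowl at (313,163) and the cup at (222,138). The side view shows the same layout.

Run:
```python
from h import *
im=np.load("top0.npy"); hsv=cv2.cvtColor(im,cv2.COLOR_RGB2HSV)
def blob(lo,hi,box):
    m=cv2.inRange(hsv,np.array(lo),np.array(hi)); k=np.zeros_like(m); x0,y0,x1,y1=box; k[y0:y1,x0:x1]=m[y0:y1,x0:x1]
    c=max(cv2.findContours(k,cv2.RETR_EXTERNAL,cv2.CHAIN_APPROX_NONE)[0],key=cv2.contourArea)
    return c
for n,lo,hi,box,z in [("green",(45,120,60),(80,255,255),(290,175,390,215),.092),("yellow",(22,150,120),(34,255,255),(290,175,390,215),.092),("red",(0,170,100),(6,255,255),(340,175,390,215),.092),("lampw",(0,0,190),(180,50,255),(316,180,338,207),.092),("rockwhite",(0,0,170),(180,60,255),(185,185,247,245),.063),("orange",(8,200,120),(20,255,255),(185,185,247,245),.045),("former",(0,60,0),(15,255,110),(300,215,335,250),.08)]:
    c=blob(lo,hi,box); M=cv2.moments(c); uv=(M['m10']/M['m00'],M['m01']/M['m00']); r=cv2.minAreaRect(c)
    print(n,np.round(uv,1),cv2.contourArea(c),np.round(ray("top",uv,z),4),"rect",np.round(r[0],1),np.round(r[1],1),round(r[2],1))
    if n=="orange":
        B=cv2.boxPoints(r); print(np.round([ray("top",b,.045) for b in B],4))
        print("hingecentre",ray("top",r[0],.045))
a=cv2.resize(im[180:250,180:255],None,fx=5,fy=5,interpolation=cv2.INTER_CUBIC); b=cv2.resize(im[150:245,285:390],(387,350),interpolation=cv2.INTER_CUBIC)
cv2.imwrite("pics/crop.png",np.hstack([a,b])[:,:,::-1])
```

```text
green [305.9 191.2] 85.0 [ 0.5209 -0.068   0.092 ] rect [306. 191.] [10. 10.] 90.0
yellow [346.9 195.9] 82.5 [ 0.511  -0.1837  0.092 ] rect [347. 196.] [10. 10.] 90.0
red [367.2 198.2] 129.5 [ 0.506  -0.2409  0.092 ] rect [367.5 198.5] [13. 13.] 90.0
lampw [328.3 201.9] 77.0 [ 0.4924 -0.1316  0.092 ] rect [326.5 198. ] [21. 16.] 0.0
rockwhite [219.  216.8] 194.0 [0.444  0.1778 0.063 ] rect [219.  216.8] [13.6 15.8] 33.7
orange [214.8 214.4] 1594.0 [0.4521 0.1926 0.045 ] rect [214.8 214.5] [48.7 34.4] 32.7
[[0.4456 0.2791 0.045 ]
 [0.5323 0.2288 0.045 ]
 [0.4583 0.106  0.045 ]
 [0.3726 0.1568 0.045 ]]
hingecentre [0.45193649 0.19258449 0.045     ]
former [316.4 237.3] 195.0 [ 0.3925 -0.1013  0.08  ] rect [316.  233.5] [21. 22.] 90.0
```

View pics/crop.png

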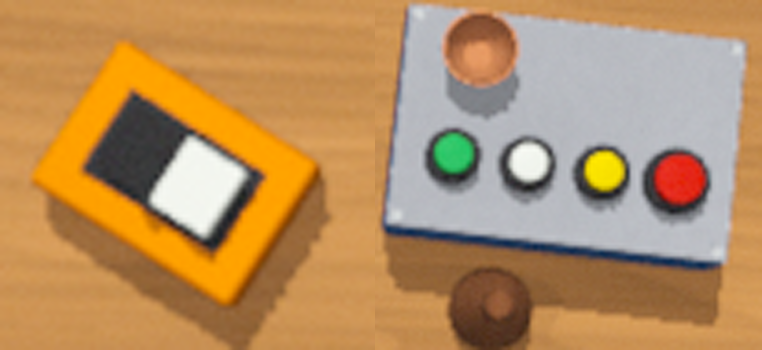

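The crop confirms the orange box, with the white half towards its lower right (world −x, −y). The console buttons run green, white, yellow, red, and the former stands in front of the console. Next I check the clearance to the green crate near the start and work out the moves.

Run:
```python
from h import *
from scipy.spatial.transform import Rotation as Ro
s=ctrl.observe(); p=np.array(s['eef_pos']); R=Ro.from_rotvec(s['ee_rot']).as_matrix()
print("R",np.round(R,3).tolist(), "tcp px",proj("top",p),proj("side",p))
for z in(.1,.15,.2,.25): print(z,np.round(ray("top",(457,270),z),3),np.round(ray("side",(280,352),z),3),np.round(ray("side",(350,316),z),3),np.round(ray("top",(460,345),z),3))
x=np.array([-.514,-.857,0]); w=np.array([.4519,.1926,.12])+.030*x; print("press",w)
Y=Ro.from_rotvec([0,0,-.738]).as_matrix()
print("shift in present tool axes",R.T@(w-p),"in turned axes",(R@Y).T@(w-p)); print((R@Y)[:,0])
```

```text
R [[0.958, 0.287, -0.0], [0.287, -0.958, 0.002], [0.0, -0.002, -1.0]] tcp px [499.17613986 331.72328048] [301.55847526 345.00895935]
0.1 [ 0.313 -0.488  0.1  ] [ 0.153 -0.478  0.1  ] [ 0.367 -0.487  0.1  ] [ 0.111 -0.494  0.1  ]
0.15 [ 0.314 -0.469  0.15 ] [ 0.135 -0.507  0.15 ] [ 0.338 -0.516  0.15 ] [ 0.12  -0.474  0.15 ]
0.2 [ 0.314 -0.449  0.2  ] [ 0.117 -0.537  0.2  ] [ 0.308 -0.545  0.2  ] [ 0.129 -0.454  0.2  ]
0.25 [ 0.315 -0.429  0.25 ] [ 0.099 -0.566  0.25 ] [ 0.278 -0.573  0.25 ] [ 0.137 -0.434  0.25 ]
press [0.43648 0.16689 0.12   ]
shift in present tool axes [ 0.46594108 -0.60910345  0.08575423] in turned axes [ 0.75452117 -0.13713463  0.08575423]
[0.51584059 0.85668377 0.0011825 ]
```

>>> move_arm --pt "0 0 0 0.0233 -0.0305 -0.01 0" --pt "0 0 0 0.0233 -0.0305 -0.01 0" --pt "0 0 0 0.0233 -0.0305 0 0" --pt "0 0 0 0.0233 -0.0305 0 0" --pt "0 0 0 0.0233 -0.0305 0 0" --squeeze 20

```text
t: 0.6
eef_pos: [0.2329, -0.3697, 0.2252]
ee_rot: [-3.108, -0.454, -0.0]
contact_force: [0.4, 0.5, -0.3]
width: 0.0572
grip_force: 0.0
```

>>> move_arm --pt "0 0 0 0.0233 -0.0305 0 0" --pt "0 0 0 0.0233 -0.0305 0 0" --pt "0 0 0 0.0233 -0.0305 0 0" --pt "0 0 0 0.0233 -0.0305 0 0" --pt "0 0 0 0.0233 -0.0305 0 0"

```text
t: 1.1
eef_pos: [0.3006, -0.1902, 0.2253]
ee_rot: [-3.108, -0.454, -0.0]
contact_force: [0.3, 0.5, 0.1]
width: 0.0177
grip_force: 0.0
```

>>> move_arm --pt "0 0 0 0.0233 -0.0305 0 0" --pt "0 0 0 0.0233 -0.0305 0 0" --pt "0 0 0 0.0233 -0.0305 0 0" --pt "0 0 0 0.0233 -0.0305 0 0" --pt "0 0 0 0.0233 -0.0305 0 0"

```text
t: 1.6
eef_pos: [0.3685, -0.0108, 0.2253]
ee_rot: [3.108, 0.455, -0.0]
contact_force: [0.2, -0.4, 0.1]
width: 0.0003
grip_force: 0.0
```

>>> move_arm --pt "0 0 0 0.0233 -0.0305 0 0" --pt "0 0 0 0.0233 -0.0305 0 0" --pt "0 0 0 0.0233 -0.0305 0 0" --pt "0 0 0 0.0233 -0.0305 0 0" --pt "0 0 0 0.0233 -0.0305 0 0"

```text
t: 2.1
eef_pos: [0.4364, 0.1687, 0.2251]
ee_rot: [3.108, 0.456, -0.001]
contact_force: [-0.2, -0.2, -0.2]
width: 0.0005
grip_force: 0.0
```

>>> move_arm --pt "0 0 -0.1476 0 0 0.02 0" --pt "0 0 -0.1476 0 0 0.02 0" --pt "0 0 -0.1476 0 0 0.02 0" --pt "0 0 -0.1476 0 0 0.02 0" --pt "0 0 -0.1476 0 0 0.02 0"

```text
t: 2.6
eef_pos: [0.436, 0.1671, 0.1244]
ee_rot: [-2.73, -1.554, 0.001]
contact_force: [-0.7, 0.2, -0.2]
width: 0.0005
grip_force: 0.0
```

Run:
```python
from h import *
im=ctrl.camera("wrist"); cv2.imwrite("pics/w1.png",im[:,:,::-1]); p=ctrl.observe()['eef_pos']
print(proj("wrist",p),proj("wrist",[p[0],p[1],.065]))
for X in([.4519,.1926,.060],): print("hinge guess",proj("wrist",X))
```

```text
[277.47804484 249.69303292] [278.10835568 218.39556388]
hinge guess [281.52481256 176.99907477]
```

View pics/w1.png

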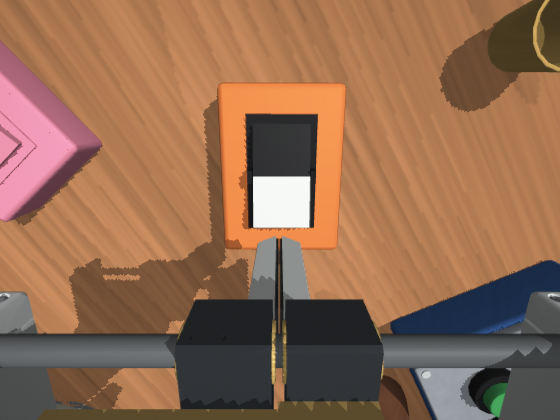

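The wrist view shows the hinge line at row 176, where I predicted it. The white half covers (253-310, 177-228), and the press point at (278,218) lies on it.

>>> move_arm --pt "0 0 0 0 0 0.02 0" --pt "0 0 0 0 0 0.018 0" --pt "0 0 0 0 0 0.008 0" --pt "0 0 0 0 0 0.004 0" --pt "0 0 0 0 0 0.002 0"

```text
t: 3.15
eef_pos: [0.4367, 0.1671, 0.0736]
ee_rot: [2.735, 1.544, 0.001]
contact_force: [-0.8, 0.4, 0.1]
width: 0.0003
grip_force: 0.0
```

>>> move_arm --pt "0 0 0 0 0 0.003 0" --pt "0 0 0 0 0 0.003 0" --pt "0 0 0 0 0 0.003 0" --pt "0 0 0 0 0 0.003 0" --pt "0 0 0 0 0 0.001 0"

```text
t: 3.65
eef_pos: [0.4364, 0.1669, 0.0603]
ee_rot: [2.735, 1.546, -0.0]
contact_force: [-0.7, -1.4, 2.1]
width: 0.0004
grip_force: 0.9
```

>>> move_arm --pt "0 0 0 0 0 0.002 0" --pt "0 0 0 0 0 0.002 0" --pt "0 0 0 0 0 0.001 0" --pt "0 0 0 0 0 0 0" --pt "0 0 0 0 0 0 0"

```text
t: 4.15
eef_pos: [0.4364, 0.1671, 0.0554]
ee_rot: [2.735, 1.546, -0.0]
contact_force: [0.3, -2.3, 1.8]
width: 0.001
grip_force: 0.9
```

Not at the stop yet, so I go on in 0.5–1 mm steps.

>>> move_arm --pt "0 0 0 0 0 0.0005 0" --pt "0 0 0 0 0 0.0005 0" --pt "0 0 0 0 0 0.0005 0" --pt "0 0 0 0 0 0 0" --pt "0 0 0 0 0 0 0"

```text
t: 4.65
eef_pos: [0.4365, 0.1671, 0.0549]
ee_rot: [2.735, 1.546, 0.001]
contact_force: [-2.1, -2.4, 10.0]
width: 0.0004
grip_force: 5.0
```

>>> move_arm --pt "0 0 0 0 0 0.0005 0" --pt "0 0 0 0 0 0 0" --pt "0 0 0 0 0 -0.01 0" --pt "0 0 0 0 0 -0.03 0" --pt "0 0 0 0 0 -0.04 0"

```text
t: 5.15
eef_pos: [0.4349, 0.1673, 0.133]
ee_rot: [-2.733, -1.544, 0.006]
contact_force: [0.0, -0.1, 0.2]
width: 0.0002
grip_force: 0.0
```

Run:
```python
from h import *
from scipy.spatial.transform import Rotation as Ro
im=ctrl.camera("wrist"); s=ctrl.observe(); p=np.array(s['eef_pos']); R=Ro.from_rotvec(s['ee_rot']).as_matrix()
print(p,proj("wrist",[.4519,.1926,.060]),s['contact_force'])
cv2.imwrite("pics/w2.png",im[:,:,::-1])
for n,X in(("yellow",[.511,-.1837,.15]),("green",[.5209,-.068,.15])): print(n,R.T@(np.array(X)-p))
```

```text
[0.44011808 0.16855543 0.14010505] [274.28253373 179.38804387] [ 2.35029142 -0.43716017  3.59843256]
yellow [-0.26511196  0.24251843 -0.01032024]
green [-0.16089212  0.19130802 -0.00985238]
```

View pics/w2.png

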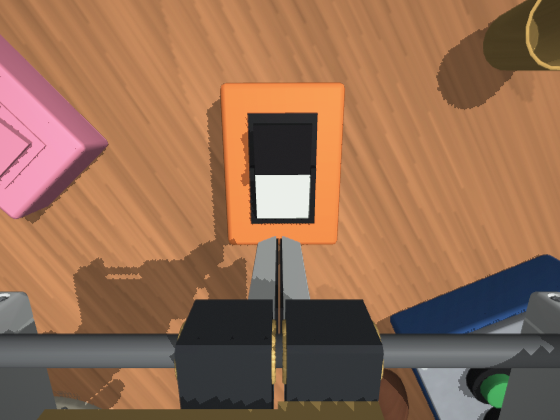

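The rocker is over: the white half is darker and lies at (255-310, 175-219), and the box has not moved. Next is the yellow button.

>>> move_arm --pt "0 0 0 -0.0262 0.0245 -0.01 0" --pt "0 0 0 -0.0262 0.0245 -0.01 0" --pt "0 0 0 -0.0262 0.0245 0 0" --pt "0 0 0 -0.0262 0.0245 0 0" --pt "0 0 0 -0.0262 0.0245 0 0"

```text
t: 5.7
eef_pos: [0.4744, -0.0093, 0.1537]
ee_rot: [2.735, 1.546, 0.003]
contact_force: [0.5, -0.7, 0.8]
width: 0.0003
grip_force: 0.0
```

>>> move_arm --pt "0 0 0 -0.0262 0.0245 0 0" --pt "0 0 0 -0.0262 0.0245 0 0" --pt "0 0 0 -0.0262 0.0245 0 0" --pt "0 0 0 -0.0262 0.0245 0 0" --pt "0 0 0 -0.0262 0.0245 0 0"

```text
t: 6.2
eef_pos: [0.5117, -0.185, 0.1534]
ee_rot: [2.735, 1.545, 0.002]
contact_force: [0.8, 0.1, -0.5]
width: 0.0004
grip_force: 0.0
```

>>> move_arm --pt "0 0 0 0 0 0.01 0" --pt "0 0 0 0 0 0.01 0" --pt "0 0 0 0 0 0 0" --pt "0 0 0 0 0 0 0" --pt "0 0 0 0 0 0 0"

```text
t: 6.7
eef_pos: [0.5112, -0.1827, 0.1338]
ee_rot: [2.734, 1.547, 0.001]
contact_force: [0.1, 1.1, 0.5]
width: 0.0005
grip_force: 0.0
```

Run:
```python
from h import *
im=ctrl.camera("wrist"); s=ctrl.observe(); print(s['eef_pos'],s['ee_rot'])
cv2.imwrite("pics/w3.png",im[:,:,::-1]); hsv=cv2.cvtColor(im,cv2.COLOR_RGB2HSV)
for n,lo,hi in(("green",(45,120,60),(80,255,255)),("yellow",(22,150,120),(34,255,255)),("red",(0,190,100),(6,255,255))):
    cs=cv2.findContours(cv2.inRange(hsv,np.array(lo),np.array(hi)),cv2.RETR_EXTERNAL,cv2.CHAIN_APPROX_NONE)[0]
    for c in cs:
        if cv2.contourArea(c)>150:
            x,y,w,h=cv2.boundingRect(c); print(n,x,y,w,h,np.round(ray("wrist",(x+w/2,y+h/2),.09),4))
print(proj("wrist",s['eef_pos']))
```

```text
[ 0.51136285 -0.18290942  0.13393355] [2.73345291e+00 1.54714260e+00 8.72619081e-04]
green 180 52 47 49 [ 0.523  -0.0702  0.09  ]
yellow 261 206 40 36 [ 0.5137 -0.1839  0.09  ]
red 305 264 32 35 [ 0.5158 -0.2414  0.09  ]
[277.49817193 249.73441338]
```

View pics/w3.png

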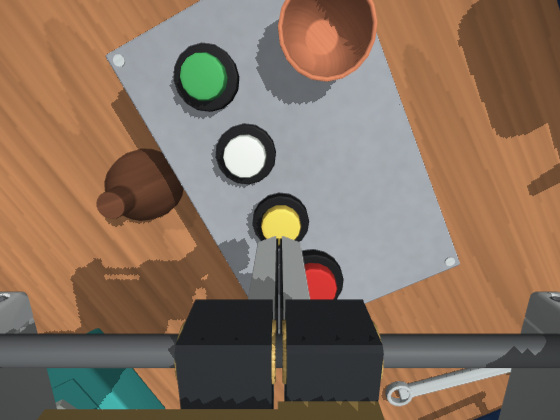

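The wrist view shows yellow at about (281,225), with the fingertip over it, white at (245,155), red at (320,282) and green at (203,76). I shift 2 mm and press.

>>> move_arm --pt "0 0 0 -0.001 0.002 0.015 0" --pt "0 0 0 0 0 0.013 0" --pt "0 0 0 0 0 0.007 0" --pt "0 0 0 0 0 0.003 0" --pt "0 0 0 0 0 0.001 0"

```text
t: 7.25
eef_pos: [0.5124, -0.1855, 0.0946]
ee_rot: [2.735, 1.546, 0.0]
contact_force: [-0.1, -0.3, -0.8]
width: 0.0009
grip_force: 0.0
```

>>> move_arm --pt "0 0 0 0 0 0.002 0" --pt "0 0 0 0 0 0.002 0" --pt "0 0 0 0 0 0.002 0" --pt "0 0 0 0 0 0.002 0" --pt "0 0 0 0 0 0.001 0"

```text
t: 7.75
eef_pos: [0.5128, -0.1858, 0.0857]
ee_rot: [2.734, 1.545, 0.001]
contact_force: [0.9, 0.5, 2.5]
width: 0.0007
grip_force: 1.4
```

>>> move_arm --pt "0 0 0 0 0 0.001 0" --pt "0 0 0 0 0 0.0005 0" --pt "0 0 0 0 0 0 0" --pt "0 0 0 0 0 0 0" --pt "0 0 0 0 0 0 0"

```text
t: 8.25
eef_pos: [0.5128, -0.1858, 0.0842]
ee_rot: [2.734, 1.545, 0.001]
contact_force: [0.8, -0.1, 4.2]
width: 0.0005
grip_force: 2.1
```

>>> move_arm --pt "0 0 0 0 0 0.0005 0" --pt "0 0 0 0 0 0.0005 0" --pt "0 0 0 0 0 0 0" --pt "0 0 0 0 0 0 0" --pt "0 0 0 0 0 0 0"

```text
t: 8.75
eef_pos: [0.5128, -0.1858, 0.0841]
ee_rot: [2.734, 1.545, 0.001]
contact_force: [-1.4, 0.6, 10.2]
width: 0.0009
grip_force: 4.8
```

It is on its stop: 10 N with no further travel. I lift and go to green.

>>> move_arm --pt "0 0 0 0 0 -0.02 0" --pt "0 0 0 0 0 -0.03 0" --pt "0 0 0 0.01 -0.005 0 0" --pt "0 0 0 0.02 -0.01 0 0" --pt "0 0 0 0.02 -0.01 0 0"

```text
t: 9.25
eef_pos: [0.5154, -0.1288, 0.1316]
ee_rot: [-2.734, -1.543, 0.003]
contact_force: [-0.9, -0.3, -0.3]
width: 0.0003
grip_force: 0.0
```

>>> move_arm --pt "0 0 0 0.02 -0.01 0 0" --pt "0 0 0 0.02 -0.01 0 0" --pt "0 0 0 0.014 -0.007 0 0" --pt "0 0 0 0 0 0 0" --pt "0 0 0 0 0 0 0"

```text
t: 9.75
eef_pos: [0.521, -0.0697, 0.1324]
ee_rot: [-2.734, -1.547, 0.002]
contact_force: [1.2, 0.6, 0.6]
width: 0.0005
grip_force: 0.0
```

Run:
```python
from h import *
im=ctrl.camera("wrist"); tp=ctrl.camera("top"); s=ctrl.observe(); print(s['eef_pos'],s['ee_rot'])
cv2.imwrite("pics/w4.png",np.hstack([im[:,:,::-1][::1,:480],cv2.resize(tp[170:250,180:244],(320,400))[:,:,::-1][np.r_[0:400,[399]*20]]])); hsv=cv2.cvtColor(im,cv2.COLOR_RGB2HSV)
for n,lo,hi in(("green",(45,120,60),(80,255,255)),("yellow",(22,150,120),(34,255,255))):
    for c in cv2.findContours(cv2.inRange(hsv,np.array(lo),np.array(hi)),cv2.RETR_EXTERNAL,cv2.CHAIN_APPROX_NONE)[0]:
        if cv2.contourArea(c)>150:
            x,y,w,h=cv2.boundingRect(c); print(n,x,y,w,h,np.round(ray("wrist",(x+w/2,y+w/2),.09),4))
```

```text
[ 0.52133749 -0.070439    0.13267204] [ 2.73504149e+00  1.54508699e+00 -1.13310470e-03]
green 259 203 41 40 [ 0.5231 -0.0701  0.09  ]
```

View pics/w4.png

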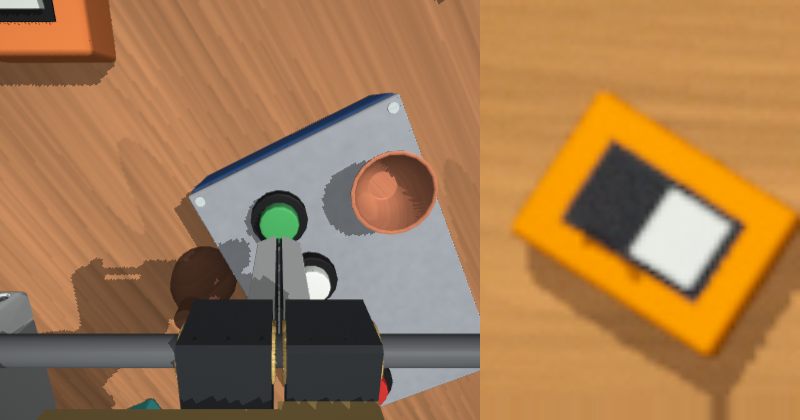

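The fingertip is over green, centred at (280,223); white is at (318,283) and clear. The top crop shows the orange box in place and switched over. I press green.

>>> move_arm --pt "0 0 0 0.001 0.001 0.015 0" --pt "0 0 0 0 0 0.013 0" --pt "0 0 0 0 0 0.007 0" --pt "0 0 0 0 0 0.003 0" --pt "0 0 0 0 0 0.001 0"

```text
t: 10.35
eef_pos: [0.5228, -0.0698, 0.0938]
ee_rot: [-2.736, -1.545, 0.0]
contact_force: [0.0, 0.0, -0.5]
width: 0.0004
grip_force: 0.0
```

>>> move_arm --pt "0 0 0 0 0 0.002 0" --pt "0 0 0 0 0 0.002 0" --pt "0 0 0 0 0 0.002 0" --pt "0 0 0 0 0 0.002 0" --pt "0 0 0 0 0 0.001 0"

```text
t: 10.85
eef_pos: [0.5233, -0.0697, 0.0854]
ee_rot: [2.734, 1.545, 0.001]
contact_force: [-0.5, -0.3, 4.3]
width: 0.0002
grip_force: 2.2
```

>>> move_arm --pt "0 0 0 0 0 0.001 0" --pt "0 0 0 0 0 0.0005 0" --pt "0 0 0 0 0 0 0" --pt "0 0 0 0 0 0 0" --pt "0 0 0 0 0 0 0"

```text
t: 11.35
eef_pos: [0.5233, -0.0697, 0.0842]
ee_rot: [2.734, 1.545, 0.001]
contact_force: [-0.9, -2.0, 7.0]
width: 0.0002
grip_force: 3.5
```

>>> move_arm --pt "0 0 0 0 0 0.0005 0" --pt "0 0 0 0 0 0.0005 0" --pt "0 0 0 0 0 0 0" --pt "0 0 0 0 0 0 0" --pt "0 0 0 0 0 0 0"

```text
t: 11.85
eef_pos: [0.5234, -0.0697, 0.0841]
ee_rot: [2.733, 1.545, 0.002]
contact_force: [-2.5, -0.9, 12.1]
width: 0.0004
grip_force: 6.2
```

Run:
```python
from h import *
s=ctrl.observe(); print(s['eef_pos'],s['contact_force'],s['t'])
if s['contact_force'][2]>8: print(ctrl.job_done())
```

```text
[ 0.52340545 -0.06969908  0.08408377] [-2.50370446 -0.94093225 12.0689205 ] 11.85
the job is handed in; nothing more can be done
None
```

I handed the job in at 11.85 s: the rocker is tipped on, the yellow button was pushed to its stop (10 N, no further travel), and the green button is held on its stop at about 12 N; I don't have the verdict.

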